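Glaze test tiles from the drying rack to the kiln setter, in order

TASK

Move the four freshly glazed test tiles from the wooden drying rack into the buff kiln setter, each standing upright in its own slot in the same order: the first tile is the one next to the rack's tab (the end with the finger hole), and it goes next to the setter's tab, the others following in turn. Under raw glaze the tiles all look alike, so their order is the only record of which glaze is which. Don't let tiles knock together or fall, and leave the bowl, jar, pot and wooden rib where they are.

Things in the scene. Friction and masses are not known exactly. Their poses are not given: they have to be found in the camera images.
- tile_1: plain cream tile, 60 x 36 x 8 mm, 40 g, a tiny hole near its top; like the others. Starts upright in the first slot of the drying rack (nearest the tab). Origin: centre of its back face, 30 mm above its foot; mid-thickness lies 4 mm along +z. x up, y along its 36 mm width (along the slot), z through its thickness. Pinch from above by its side edges or across its thickness
- tile_2: plain cream tile, 60 x 36 x 8 mm, 40 g, a tiny hole near its top; like the others. Starts upright in the second slot of the drying rack (next after the first). Origin: centre of its back face, 30 mm above its foot; mid-thickness lies 4 mm along +z. x up, y along its 36 mm width (along the slot), z through its thickness. Pinch from above by its side edges or across its thickness
- tile_3: plain cream tile, 60 x 36 x 8 mm, 40 g, a tiny hole near its top; like the others. Starts upright in the third slot of the drying rack (next after the second). Origin: centre of its back face, 30 mm above its foot; mid-thickness lies 4 mm along +z. x up, y along its 36 mm width (along the slot), z through its thickness. Pinch from above by its side edges or across its thickness
- tile_4: plain cream tile, 60 x 36 x 8 mm, 40 g, a tiny hole near its top; like the others. Starts upright in the fourth slot of the drying rack (farthest from the tab). Origin: centre of its back face, 30 mm above its foot; mid-thickness lies 4 mm along +z. x up, y along its 36 mm width (along the slot), z through its thickness. Pinch from above by its side edges or across its thickness
- drying_rack: wooden drying rack, fixed. Origin: centre of underside; z up, x along the row to the tab, y along the slots. Base 152 x 64 x 12 mm; at +x a rounded tab with finger hole, to x = 110, marks the first end. Slots at x = +57 (first), +19, -19, -57 mm, y = 0, floor z = 12. Each slot lies between splayed dowels 30 mm high: 11 mm clear at floor, 24 at top; tiles may lean
- kiln_setter: empty buff kiln setter, fixed. Origin: centre of underside; z up, x along the row to the tab, y along the slots. Base 152 x 64 x 12 mm; at +x a rounded tab with finger hole, to x = 110, marks the first end. Slots at x = +57 (first), +19, -19, -57 mm, y = 0, floor z = 12. Slots are 52 mm long grooves between tapered ribs (tops at z = 42): 11 mm wide at floor, 26 at top; a tile 9 mm off slides in
- pinch_bowl: bystander: small unfired clay bowl, 68 mm across, 36 mm high, standing on the turntable head of the banding wheel between the two racks (wheel 212 mm across, its top 98 mm above the table); origin at the centre of its underside
- glass_jar_3: bystander: glass jar of glaze with a metal lid, 71 mm across, 112 mm high, beyond the banding wheel; origin at the centre of its underside
- glaze_pot: bystander: plastic pot with a dark green body and white screw lid, 63 mm across, 89 mm high, beyond the left rack; origin at the centre of its underside
- wood_rib: bystander: flat wooden throwing rib, 48 x 102 x 8 mm, lying on the table before the banding wheel; origin at the centre of its underside
Things that resemble listed ones, but are neither listed nor needed, are in the scene too. Leave any green look-alike of the tile_3 alone.

How it is judged:
By the outcome, as a careful person would: the job done as asked, in the order asked, and still so for the second after the job is handed in, with the robot touching nothing.
It also fails if it takes over 109 s, if anything falls off the work surface, if the arm or the gripper's body presses on something with over 40 N, if the wrist force passes 120 N, or if a joint passes its speed limit or range.

ROBOT

A 6-joint arm with a two-finger parallel gripper is mounted at the origin on a cart in front of the work surface, level with it; the furniture and walls round the work are solid. World frame = base frame: x ahead of the robot, y to its left, z up, the work surface at z = 0. Lengths are in mm, angles in rad, forces in N, time in s.
With the tool pointing down it reaches from about 350 to 775 mm from the base axis. Payload 7.3 kg.
Tool frame: the origin (TCP) lies at the very end of the fingers, on their centre line; the grasp point (between the pads) lies 19 mm behind it; z points along the fingers, y is the line along which they close (so a half turn about z gives the same grasp; the last joint's range is limited). The gripper opens to 92 mm and grips with 3 to 60 N. Pads are 19 mm wide; open, the fingers measure 130 mm over their backs; the gripper's body (75 mm by 190 mm) begins 47 mm behind the grasp point.
Start: joints at [-1.272, 0.342, 1.524, -0, 1.275, -0.146], TCP at [225.92, -473.925, 226.741] pointing down, gripper open.
Joint ranges: [-2.53, 2.53], [-0.77, 2.02], [0.04, 2.7], [-1, 4.14], [0.28, 2.66], [-3.11, 3.11]. Speed limits (rad/s): [2.57, 2.57, 3.14, 3.14, 3.14, 3.14].

INTERFACE

Orientations are given as [roll, pitch, yaw] about the fixed x, y, z axes, in that order (R = Rz(yaw) Ry(pitch) Rx(roll)).
In Python, from plant import get_obs, vision, workorder gives the robot as it stands.
- The arm moves only by the shell command python3 -m pendant 'ROWS' [OPENING]. ROWS is a JSON object of lists of equal length, an entry for each row: "dp": the shift along the tool's x, y, z in m, a list of three; "rotation": the turn, a rotation vector about the tool's x, y, z in rad, a list of three. A call has 1 to 8 rows; each row is the pose to reach, as a shift and turn from the pose commanded when the call began, along the tool's axes at that moment; what a row does not reach only later rows make up. A row lasts 1/8 s, in which the tool goes at most 62.5 mm and 10.7 degrees, less where a joint would pass 70% of its speed; a pose out of reach is approached as far as the arm can. A call with a gripper value outside its range is refused whole. OPENING is the finger opening in m, from 0 to 0.0918, set as the call begins (- or left out, the last holds). The fingers move at their own pace and stop on an object; the grip force is fixed at half the most. Time passes only in rows, so rows that repeat a pose let the fingers close. It gives the time, the measured TCP pose, the force, the opening and the grip force at its end, in the units of the state.
- get_obs(): the state, without advancing time (a new reading comes with each control period).
- vision.capture(name): name is "scene" or "side" or "wrist"; returns a dict with "pixels" (384x512x3 uint8, red, green, blue), "vfov" (degrees; the focal length in pixels is half the picture's height over the tangent of half this angle, whatever the lens; pixels are square), "cx", "cy" (the principal point, pixels), "pose" (4x4, takes a point from camera to world coordinates); the wrist camera has in their place "T_tool_cam" (4x4, takes a point from camera to tool coordinates, whose origin is the TCP and whose axes are the flange's). Camera axes: x right, y up, looking along -z (the intrinsics and any distortion apply to the point x, -y, -z); pixel columns grow to the right and rows downward; lengths in mm; the calibration is good to about 2 mm. A picture is of the moment at which its call begins: read the wrist's pose just before it. There is no depth.
- workorder.close_job(): hands the job in; it is judged then, once.
The state is a dict: "time": time; "joint_positions": joint angles; "dq": joint speeds; "tau": joint torques, N m; "tool_pos": TCP position; "tcp_rot": TCP orientation; "contact_force": force on the tool from outside, world axes, zero at the start; "moment": the same for the moment, N m; "grip_width": finger opening in mm; "finger_force": force on a finger pad.
Only numpy, scipy, OpenCV 4.12 (cv2) and the standard library are available. Lean on these libraries where they do the work, as an engineer would, in place of code of your own. Each camera call takes 0.05 s, during which the arm holds its last target. There are 200 camera calls.

## Working session

There is one attempt and no reset: what is moved stays moved. The work goes in short steps, Python scripts to look and compute and a shell command to move; the robot and the scene stay as the last step left them, time stands still between calls to the robot, and variables do not carry over. Pictures are saved under pics/ and viewed, at most 14 in all, crops included, and the job is handed in when it is done.

```bash
mkdir -p pics; ls
python3 - <<'E'
from plant import get_obs, vision
import cv2,numpy as np
o=get_obs();print({k:np.round(v,3).tolist() for k,v in o.items()})
for n in("scene","side","wrist"):
    c=vision.capture(n);cv2.imwrite(f"pics/{n}0.png",c["pixels"][:,:,::-1])
    print(n,{k:(np.round(v,4).tolist() if k!="pixels" else 0) if not isinstance(v,str) else v for k,v in c.items()})
E
```

```text
pics
{'time': 0.0, 'joint_positions': [-1.272, 0.343, 1.525, -0.0, 1.275, -0.146], 'dq': [-0.001, 0.0, -0.001, -0.0, 0.001, 0.0], 'tau': [-0.001, -43.125, -24.422, 0.072, 0.056, -0.0], 'tool_pos': [225.782, -473.506, 226.039], 'tcp_rot': [-3.14, -0.0, 0.445], 'contact_force': [-0.482, -0.567, 0.338], 'moment': [-0.035, -0.036, 0.018], 'finger_force': 0.0, 'grip_width': 91.437}
scene {'pixels': 0, 'vfov': 52.1278, 'cx': 248.1305, 'cy': 192.2967, 'pose': [[-0.7373, 0.2841, -0.6129, -46.6498], [-0.6755, -0.2965, 0.6752, 656.0725], [0.0101, 0.9118, 0.4105, 498.02], [0.0, 0.0, 0.0, 1.0]]}
side {'pixels': 0, 'vfov': 55.8045, 'cx': 255.7207, 'cy': 187.1296, 'pose': [[0.9972, 0.0365, -0.0655, 473.297], [-0.0741, 0.6143, -0.7856, -933.809], [0.0115, 0.7882, 0.6153, 762.8781], [0.0, 0.0, 0.0, 1.0]]}
wrist {'pixels': 0, 'vfov': 62.6358, 'cx': 253.5998, 'cy': 188.1971, 'T_tool_cam': [[-0.0016, 0.957, 0.2902, 77.9188], [1.0, 0.0016, 0.0001, 0.3391], [-0.0003, 0.2902, -0.957, -157.7491], [0.0, 0.0, 0.0, 1.0]]}
```

View pics/scene0.png

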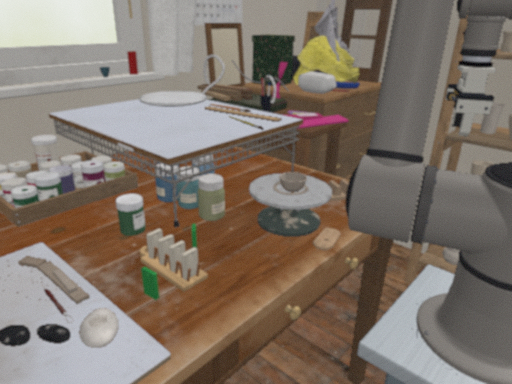

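View pics/side0.png

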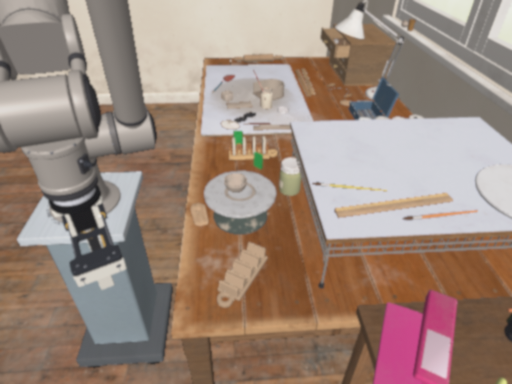

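Run:
```python
import cv2,numpy as np
a=cv2.imread("pics/scene0.png")[215:310,115:225];b=cv2.imread("pics/side0.png")
r=lambda im,w,h:cv2.resize(im,(w,h),interpolation=cv2.INTER_CUBIC)
A=r(a,400,345)
B=r(b[120:175,215:295],400,275);C=r(b[235:315,205:280],400,427)
L=np.zeros((600,800,3),np.uint8);L[:345,:400]=A;L[:275,400:]=B;L[275:,400:]=C[:325]
cv2.imwrite("pics/crop1.png",L)
```

```text
(no output)
```

View pics/crop1.png

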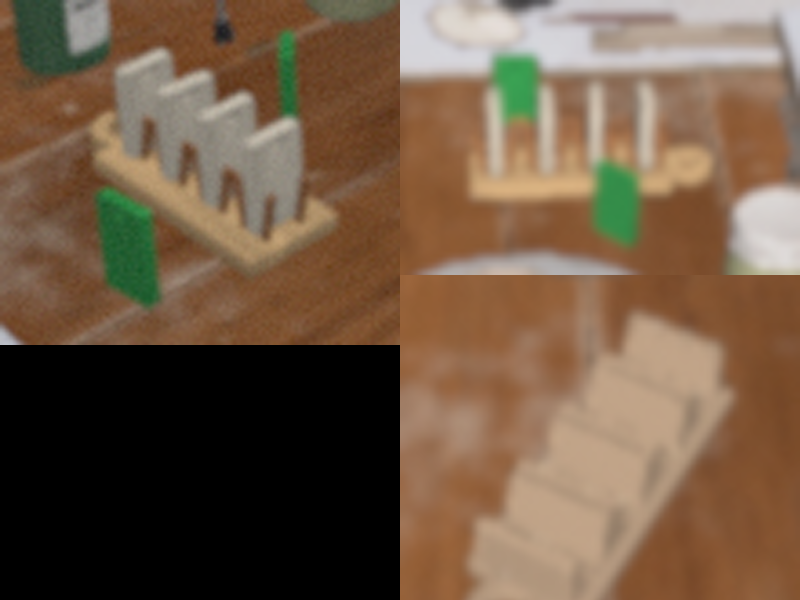

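```bash
cat > h.py <<'E'
import numpy as np,cv2
from plant import get_obs,vision
from scipy.spatial.transform import Rotation as R
def cam(n):
    o=get_obs();c=vision.capture(n);H=c["pixels"].shape[0]
    if n=="wrist":
        T=np.eye(4);T[:3,:3]=R.from_euler("xyz",o["tcp_rot"]).as_matrix();T[:3,3]=o["tool_pos"]
        P=T@np.array(c["T_tool_cam"])
    else: P=np.array(c["pose"])
    return dict(im=c["pixels"][:,:,::-1].copy(),P=P,f=H/2/np.tan(np.radians(c["vfov"])/2),cx=c["cx"],cy=c["cy"])
def ray(c,u,v):
    d=c["P"][:3,:3]@np.array([(u-c["cx"])/c["f"],-(v-c["cy"])/c["f"],-1]);return c["P"][:3,3],d
def onz(c,u,v,z):
    o,d=ray(c,u,v);return o+d*(z-o[2])/d[2]
def tri(c1,p1,c2,p2):
    o1,d1=ray(c1,*p1);o2,d2=ray(c2,*p2)
    s=np.linalg.lstsq(np.c_[d1,-d2],o2-o1,rcond=None)[0]
    a=o1+d1*s[0];b=o2+d2*s[1];return (a+b)/2,np.linalg.norm(a-b)
def proj(c,p):
    q=np.linalg.inv(c["P"])@np.r_[p,1];return c["cx"]-c["f"]*q[0]/q[2],c["cy"]+c["f"]*q[1]/q[2]
E
python3 - <<'E'
from h import *
np.set_printoptions(precision=1,suppress=True)
s,d=cam("scene"),cam("side")
S=[(154.3,232),(166.2,237.8),(177.2,243.9),(190.1,250.7)]
D=[(264.2,136.8),(254.2,136.8),(244.4,137.6),(233.8,138)]
for a,b in zip(S,D): print(*tri(s,a,d,b),onz(s,*a,72),onz(d,*b,72))
f=lambda x,y:(205+(x-400)/5.333,235+(y-275)/5.333)
for p,q in (((632,318),(722,350)),((565,408),(655,450)),((480,522),(577,560))):
    a,b=onz(d,*f(*p),42),onz(d,*f(*q),42);print("rib",a,b,np.linalg.norm(a-b),(a+b)/2)
print("tabtip",onz(d,*f(473,630),12) , "corner",onz(d,*f(735,390),12))
print("greens",onz(d,215+(618-400)/5,120+242/5,0),onz(s,115+130/3.636,215+300/3.636,0),onz(d,215+117/5,120+58/5,60))
print("wheel top centre",onz(d,240,193,98),"shelf corner",[onz(d,325,240,z) for z in(200,250,300)],onz(d,293,123,250))
E
```

```text
[598.9 247.8  72.8] 6.334187008345739 [594.7 248.1  72. ] [601.5 253.8  72. ]
[560.4 246.   74.1] 8.45817675407277 [556.6 245.2  72. ] [563.9 255.8  72. ]
[524.1 244.9  73.4] 6.700352580052623 [520.8 244.5  72. ] [526.8 251.9  72. ]
[484.6 243.8  73.8] 6.41727433472886 [482.1 242.8  72. ] [487.  251.1  72. ]
rib [ 512.4 -256.7   42. ] [ 555.8 -281.1   42. ] 49.78273890213127 [ 534.1 -268.9   42. ]
rib [ 476.8 -313.4   42. ] [ 518.3 -341.7   42. ] 50.25182986834193 [ 497.5 -327.6   42. ]
rib [ 436.2 -377.8   42. ] [ 479.4 -401.4   42. ] 49.167435089070786 [ 457.8 -389.6   42. ]
tabtip [ 431.7 -413.7   12. ] corner [ 563.2 -281.3   12. ]
greens [573.3 150.8   0. ] [498.6 331.7   0. ] [506.6 320.   60. ]
wheel top centre [ 496.2 -109.9   98. ] shelf corner [array([ 667.1, -406.6,  200. ]), array([ 649.9, -453.4,  250. ]), array([ 632.7, -500.3,  300. ])] [661.8  24.1 250. ]
```

Run:
```python
from h import *
np.set_printoptions(precision=1,suppress=True)
s,d=cam("scene"),cam("side")
fs=onz(s,177,222,0);fd=onz(d,322,285,0);print("feet",fs,fd)
print("corner +y",tri(s,(177,154),d,(293,122)))
for z in(150,200,250,300):print(z,onz(s,177,154,z),onz(d,325,242,z))
print("jar",onz(d,289,162,112),"pot",onz(s,131,230,0))
o=get_obs();print(o["time"])
```

```text
feet [703.6 107.3   0. ] [ 693.  -373.9    0. ]
corner +y (array([677.2, 115.6, 200.4]), np.float64(9.22939924421612))
150 [786.7  30.  150. ] [ 682.9 -366.   150. ]
200 [667.  119.9 200. ] [ 665.8 -412.3  200. ]
250 [547.3 209.9 250. ] [ 648.7 -458.7  250. ]
300 [427.5 299.8 300. ] [ 631.6 -505.   300. ]
jar [658.8  21.5 112. ] pot [754.1 213.6   0. ]
0.35
```

View pics/wrist0.png

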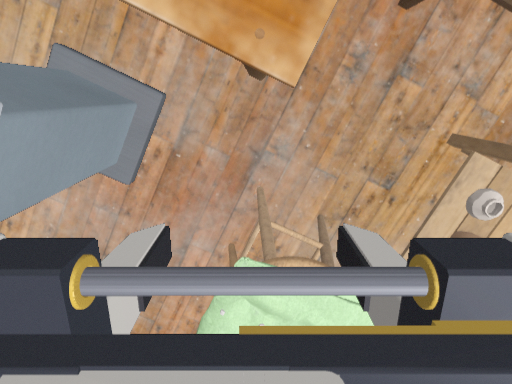

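```bash
python3 -m pendant '{"dp":[[0.04,0.002,-0.005],[0.09,0.004,-0.015],[0.14,0.006,-0.015],[0.19,0.009,-0.015],[0.24,0.011,-0.015],[0.265,0.012,-0.015],[0.265,0.012,-0.015],[0.265,0.012,-0.015]],"rotation":[[0,0,-0.1],[0,0,-0.2],[0,0,-0.3],[0,0,-0.4],[0,0,-0.5],[0,0,-0.567],[0,0,-0.567],[0,0,-0.567]]}'
python3 - <<'E'
from h import *
c=cam("wrist");cv2.imwrite("pics/w1.png",c["im"]);np.savez("w1.npz",**c);o=get_obs();print(o["tool_pos"],o["tcp_rot"],o["joint_positions"],o["time"])
E
```

```text
time: 1.35
tool_pos: [469.6, -371.0, 241.6]
tcp_rot: [-3.141, 0.0, 1.011]
contact_force: [-0.6, -1.2, 0.1]
grip_width: 91.9
finger_force: 0.0
[ 469.35895229 -371.26652697  241.72259253] [-3.14124087e+00  3.36920019e-04  1.01001203e+00] [-7.97027549e-01  4.68995528e-01  1.28434877e+00 -4.16804078e-04
  1.38851153e+00 -2.36167587e-01] 1.4
```

View pics/w1.png

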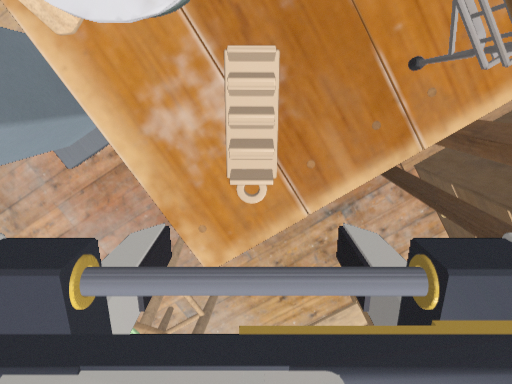

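Run:
```python
from h import *
im=cv2.imread("pics/w1.png")
cv2.imwrite("pics/w1c.png",cv2.resize(im[35:215,205:305],(440,594),interpolation=cv2.INTER_CUBIC)[:600])
hsv=cv2.cvtColor(im,cv2.COLOR_BGR2HSV);print(hsv[[60,72,115,150],[252]*4],hsv[100,300],hsv[150,228])
```

```text
[[ 16  67 183]
 [ 15  64 188]
 [ 16  54 225]
 [ 16  51 231]] [ 14 181 168] [ 16  61 200]
```

View pics/w1c.png

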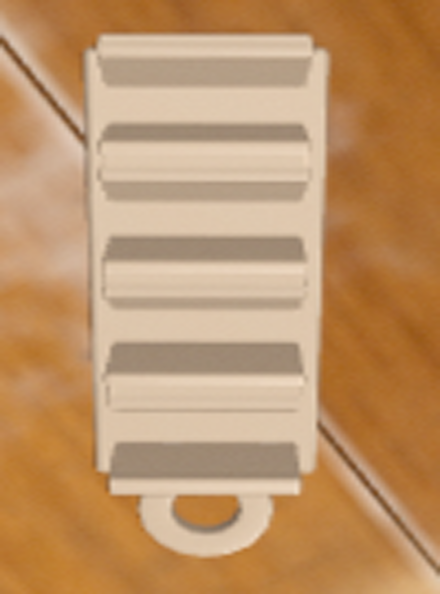

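Run:
```python
from h import *
np.set_printoptions(precision=1,suppress=True)
c=dict(np.load("w1.npz"))
f=lambda x,y,z:onz(c,205+x/4.4-.4,35+y/3.3-.4,z)
a,b=f(90,50,12),f(328,50,12);e,g=f(97,468,12),f(315,468,12)
print("width",np.linalg.norm(a-b),np.linalg.norm(e-g),"len",np.linalg.norm((a+b-e-g)/2),"ctr",(a+b+e+g)/4)
m=(e+g-a-b)/2;print("ang",np.degrees(np.arctan2(m[1],m[0])))
for y in((87,123),(200,237),(308,343)):
    p,q=f(208,y[0],12),f(208,y[1],12);print("slot",(p+q)/2,np.linalg.norm(p-q))
for z,y0,y1 in((42,45,484),):   # outer ribs tops
    p,q=f(209,y0,z),f(204,y1,z);print("ribs",p,q,(p+q)/2,np.linalg.norm(p-q))
for x0,x1,y in((99,310,45),(103,308,168),(106,304,281),(107,304,393),(110,299,484)):
    p,q=f(x0,y,42),f(x1,y,42);print("ribtop",(p+q)/2,np.linalg.norm(p-q))
print("tab",f(206,553,6))
```

```text
width 61.22367755140175 62.83795495562897 len 148.1582457343485 ctr [ 494.  -327.4   12. ]
ang -122.60448805226841
slot [ 524.3 -279.8   12. ] 11.716828118514757
slot [ 504. -312.   12.] 12.788850106775426
slot [ 483.6 -344.2   12. ] 12.825172581975426
ribs [ 533.  -266.9   42. ] [ 454.9 -388.    42. ] [ 494.  -327.4   42. ] 144.0331360375728
ribtop [ 532.1 -266.3   42. ] 50.00963006376813
ribtop [ 512.5 -297.7   42. ] 50.17348717109107
ribtop [ 493.1 -328.2   42. ] 49.958436408857494
ribtop [ 472.8 -360.5   42. ] 51.27731015801768
ribtop [ 455.1 -388.    42. ] 50.49184654180906
tab [ 434.5 -420.9    6. ]
```

```bash
python3 -m pendant '{"dp":[[0.03,-0.017,0],[0.08,-0.046,0],[0.13,-0.075,0],[0.18,-0.104,0],[0.23,-0.133,0],[0.28,-0.162,0],[0.33,-0.190,0],[0.38,-0.219,0]],"rotation":[[0,0,0.08],[0,0,0.18],[0,0,0.28],[0,0,0.4],[0,0,0.52],[0,0,0.64],[0,0,0.76],[0,0,0.88]]}'
```

```text
time: 2.4
tool_pos: [485.9, 68.2, 242.2]
tcp_rot: [3.141, -0.001, 0.125]
contact_force: [1.1, -0.5, -0.1]
grip_width: 91.9
finger_force: 0.0
```

```bash
python3 -m pendant '{"dp":[[0.01,-0.05,0],[0.018,-0.105,0],[0.026,-0.15,0],[0.03,-0.177,0],[0.03,-0.177,0],[0.03,-0.177,0]],"rotation":[[0,0,0.05],[0,0,0.095],[0,0,0.095],[0,0,0.095],[0,0,0.095],[0,0,0.095]]}'
python3 - <<'E'
from h import *
c=cam("wrist");cv2.imwrite("pics/w2.png",c["im"]);np.savez("w2.npz",**c);o=get_obs();print(o["tool_pos"],o["tcp_rot"],o["joint_positions"],o["time"])
E
```

```text
time: 3.15
tool_pos: [492.8, 245.6, 241.8]
tcp_rot: [3.141, -0.0, 0.035]
contact_force: [0.2, 0.4, -0.6]
grip_width: 92.1
finger_force: 0.0
[492.80157933 245.48230491 241.81711999] [ 3.14107722e+00 -2.67237101e-05  3.48842342e-02] [ 3.23230787e-01  3.78150202e-01  1.42716997e+00 -5.15863927e-04
  1.33639346e+00  1.85926273e+00] 3.2
```

View pics/w2.png

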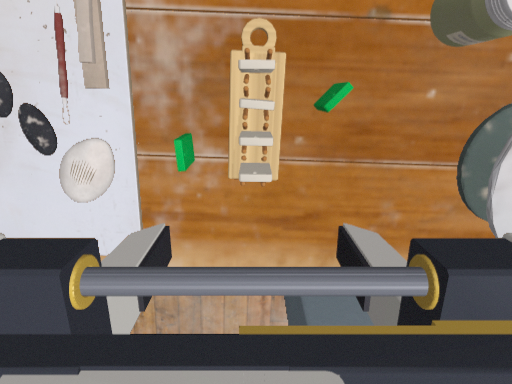

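Run:
```python
from h import *
im=cv2.imread("pics/w2.png")
cv2.imwrite("pics/w2c.png",cv2.resize(im[45:193,170:370],(800,592),interpolation=cv2.INTER_CUBIC))
```

```text
(no output)
```

View pics/w2c.png

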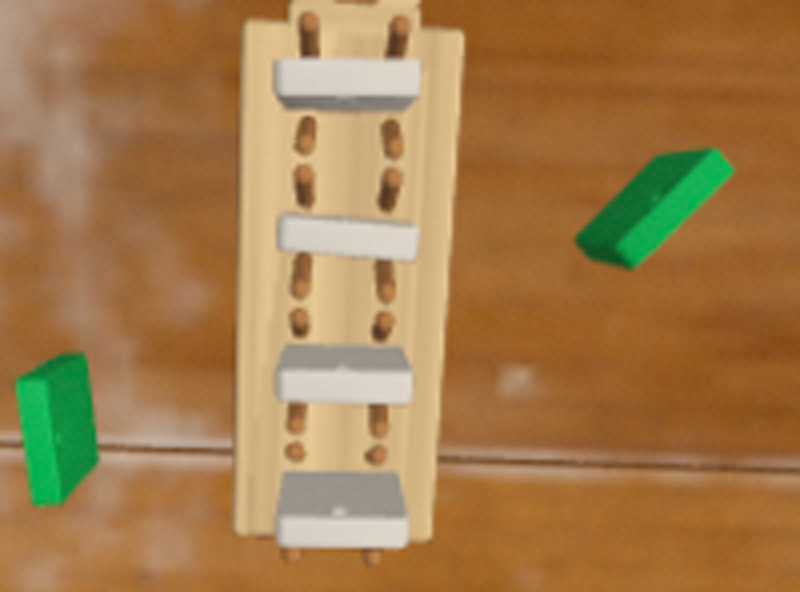

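Run:
```python
from h import *
np.set_printoptions(precision=2,suppress=True)
c=dict(np.load("w2.npz"))
f=lambda x,y,z:onz(c,170+x/4-.4,45+y/4-.4,z)
Q=[[(277,60),(420,60),(418,96),(278,96)],[(280,215),(419,224),(416,260),(278,249)],[(277,368),(411,372),(410,403),(277,401)],[(277,515),(407,516),(405,547),(277,542)]]
for q in Q:
    p=np.array([f(*a,72) for a in q]);w=((p[1]-p[0])+(p[2]-p[3]))/2
    print(p.mean(0)[:2],"w",np.linalg.norm(w),"th",np.linalg.norm(p[0]+p[1]-p[2]-p[3])/2,"slot dir deg",np.degrees(np.arctan2(w[1],w[0])))
b=np.array([f(*a,12) for a in((247,20),(465,32),(432,541),(235,534))]);print("base",b.mean(0)[:2],np.linalg.norm(b[0]-b[1]),np.linalg.norm(b[2]-b[3]),np.linalg.norm(b[0]-b[3]))
m=b[0]+b[1]-b[2]-b[3];ang=np.arctan2(m[1],m[0]);print("ang",np.degrees(ang))
for x in(57,19,-19,-57):print(b.mean(0)[:2]+x*np.array([np.cos(ang),np.sin(ang)]))
```

```text
[597.3  245.48] w 34.27818598731256 th 8.143125278119596 slot dir deg -88.0580831651408
[560.09 244.1 ] w 34.82849199577701 th 8.506881833469247 slot dir deg -92.06176975528852
[522.72 243.91] w 34.638510848950546 th 8.298464666730387 slot dir deg -89.3598246618127
[484.11 243.14] w 34.61611489537075 th 8.047264331546751 slot dir deg -89.46903331057543
base [540.85 243.99] 61.892264031189356 62.680777646263685 150.73099831916585
ang -0.5343126115040416
[597.85 243.46]
[559.85 243.81]
[521.85 244.16]
[483.85 244.52]
```

```bash
python3 -m pendant '{"dp":[[0.05,0.002,0.02],[0.1045,0.004,0.06],[0.1045,0.004,0.10],[0.1045,0.004,0.135],[0.1045,0.004,0.16],[0.1045,0.004,0.18],[0.1045,0.004,0.193],[0.1045,0.004,0.193]],"rotation":[[0,0,0.012],[0,0,0.025],[0,0,0.025],[0,0,0.025],[0,0,0.025],[0,0,0.025],[0,0,0.025],[0,0,0.025]]}' 0.06
python3 - <<'E'
from h import *
c=cam("wrist");cv2.imwrite("pics/w3.png",c["im"]);o=get_obs();print(o["tool_pos"],o["tcp_rot"],o["time"])
E
```

```text
time: 4.2
tool_pos: [596.9, 245.8, 48.0]
tcp_rot: [3.141, 0.002, 0.011]
contact_force: [-0.2, 0.3, -0.5]
grip_width: 59.9
finger_force: 0.0
[597.49020672 246.19634785  48.96753744] [ 3.14146934e+00 -8.49775930e-05  1.09325632e-02] 4.25
```

View pics/w3.png

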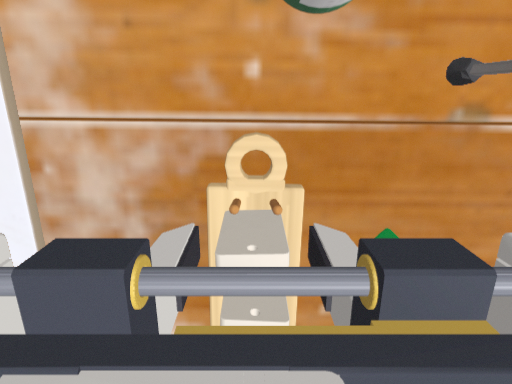

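```bash
python3 -m pendant '{"dp":[[0,0,0],[0,0,0],[0,0,0],[0,0,0]],"rotation":[[0,0,0],[0,0,0],[0,0,0],[0,0,0]]}' 0.02
```

```text
time: 4.75
tool_pos: [597.5, 246.9, 49.2]
tcp_rot: [-3.141, -0.001, 0.012]
contact_force: [-0.6, -0.9, 2.6]
grip_width: 35.7
finger_force: 30.0
```

```bash
cat > d.py <<'E'
import sys,numpy as np
from h import *
x,y,z,w=map(float,sys.argv[1:]);o=get_obs()
M=R.from_euler("xyz",o["tcp_rot"]);G=R.from_euler("xyz",[np.pi,0,w])
print(np.round(M.inv().apply(np.array([x,y,z])-o["tool_pos"])/1000,4),np.round((M.inv()*G).as_rotvec(),3),o["time"])
E
python3 -m pendant '{"dp":[[0,0,-0.02],[0,0,-0.06],[0,0,-0.11],[0,0,-0.155],[-0.007,0.03,-0.178],[-0.019,0.085,-0.18],[-0.032,0.14,-0.18],[-0.045,0.2,-0.18]],"rotation":[[0,0,0],[0,0,0],[0,0,0],[0,0,0],[0,0,-0.08],[0,0,-0.2],[0,0,-0.32],[0,0,-0.45]]}'; python3 d.py 463.3 -375.5 228 1.002
```

```text
time: 5.75
tool_pos: [553.9, 45.0, 228.7]
tcp_rot: [3.141, -0.0, 0.467]
contact_force: [0.4, -0.8, -0.2]
grip_width: 35.7
finger_force: 30.0
[-0.2702  0.3347  0.0008] [ 0.    -0.    -0.535] 5.75
```

```bash
python3 -m pendant '{"dp":[[-0.032,0.04,0],[-0.067,0.083,0],[-0.102,0.126,0],[-0.137,0.17,0],[-0.172,0.213,0],[-0.207,0.256,0],[-0.242,0.3,0],[-0.27,0.335,0]],"rotation":[[0,0,-0.07],[0,0,-0.14],[0,0,-0.21],[0,0,-0.28],[0,0,-0.36],[0,0,-0.43],[0,0,-0.5],[0,0,-0.535]]}'; python3 d.py 463.3 -375.5 48 1.002
```

```text
time: 6.75
tool_pos: [461.2, -376.0, 228.6]
tcp_rot: [-3.142, 0.0, 0.997]
contact_force: [1.3, -0.7, -0.1]
grip_width: 35.6
finger_force: 30.0
[0.0015 0.0015 0.1806] [-0.     0.    -0.005] 6.75
```

```bash
python3 -m pendant '{"dp":[[0.0015,0.0015,0.03],[0.0015,0.0015,0.08],[0.0015,0.0015,0.12],[0.0015,0.0015,0.145],[0.0015,0.0015,0.16],[0.0015,0.0015,0.17],[0.0015,0.0015,0.179],[0.0015,0.0015,0.179]],"rotation":[[0,0,-0.005],[0,0,-0.005],[0,0,-0.005],[0,0,-0.005],[0,0,-0.005],[0,0,-0.005],[0,0,-0.005],[0,0,-0.005]]}'
python3 - <<'E'
from h import *
c=cam("wrist");cv2.imwrite("pics/w4.png",c["im"])
E
```

```text
time: 7.75
tool_pos: [464.3, -373.9, 49.9]
tcp_rot: [3.141, 0.001, 1.002]
contact_force: [0.0, -1.4, -0.8]
grip_width: 35.7
finger_force: 30.0
```

View pics/w4.png

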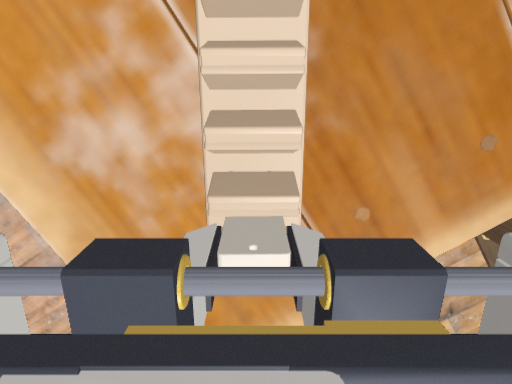

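```bash
python3 -m pendant '{"dp":[[0,0,0.001],[0,0,0.0015]],"rotation":[[0,0,0],[0,0,0]]}';python3 -m pendant '{"dp":[[0,0,0],[0,0,0],[0,0,0],[0,0,-0.03],[0,0,-0.08],[0,0,-0.13],[0,0,-0.17],[0,0,-0.18]],"rotation":[[0,0,0],[0,0,0],[0,0,0],[0,0,0],[0,0,0],[0,0,0],[0,0,0],[0,0,0]]}' 0.06
python3 d.py 560.0 244.5 228 0.0
python3 - <<'E'
from h import *
c=cam("wrist");cv2.imwrite("pics/w5.png",c["im"])
E
```

```text
time: 8.05
tool_pos: [464.4, -374.1, 49.2]
tcp_rot: [3.14, 0.001, 1.002]
contact_force: [-2.5, -1.0, 7.3]
grip_width: 35.5
finger_force: 30.0
time: 9.05
tool_pos: [465.0, -374.1, 231.1]
tcp_rot: [3.136, 0.001, 1.002]
contact_force: [-0.1, -0.3, -0.2]
grip_width: 59.8
finger_force: 0.0
[ 0.5724 -0.2532  0.0012] [ 0.005 -0.002  1.002] 9.05
```

View pics/w5.png

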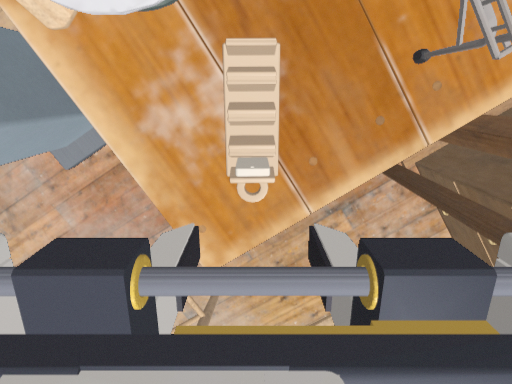

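```bash
python3 -m pendant '{"dp":[[0.03,-0.013,0],[0.08,-0.035,0],[0.13,-0.057,0],[0.18,-0.08,0],[0.23,-0.102,0],[0.28,-0.124,0],[0.33,-0.146,0],[0.38,-0.168,0]],"rotation":[[0,0,0.08],[0,0,0.18],[0,0,0.28],[0,0,0.4],[0,0,0.52],[0,0,0.64],[0,0,0.78],[0,0,0.92]]}' ; python3 d.py 560 244.5 49 0.0
```

```text
time: 10.1
tool_pos: [526.6, 39.0, 226.2]
tcp_rot: [-3.141, 0.003, 0.077]
contact_force: [0.7, -0.1, 0.3]
grip_width: 60.1
finger_force: 0.0
[ 0.0497 -0.2022  0.1772] [-0.     0.003  0.077] 10.1
```

```bash
python3 -m pendant '{"dp":[[0.013,-0.054,0],[0.026,-0.108,0],[0.038,-0.16,0],[0.05,-0.202,0.01],[0.05,-0.202,0.03],[0.05,-0.202,0.06],[0.05,-0.202,0.07],[0.05,-0.202,0.07]],"rotation":[[0,0,0.03],[0,0,0.06],[0,0,0.077],[0,0,0.077],[0,0,0.077],[0,0,0.077],[0,0,0.077],[0,0,0.077]]}' ; python3 d.py 560 244.5 48.5 0.0
```

```text
time: 11.1
tool_pos: [560.2, 242.3, 156.9]
tcp_rot: [3.141, 0.003, 0.005]
contact_force: [-0.3, 0.5, 0.4]
grip_width: 60.1
finger_force: 0.0
[ 1.000e-04 -2.300e-03  1.084e-01] [0.001 0.003 0.005] 11.1
```

```bash
python3 -m pendant '{"dp":[[0,-0.002,0.03],[0,-0.002,0.06],[0,-0.002,0.085],[0,-0.002,0.1],[0,-0.002,0.108],[0,-0.002,0.108]],"rotation":[[0,0.001,0.005],[0,0.001,0.005],[0,0.001,0.005],[0,0.001,0.005],[0,0.001,0.005],[0,0.001,0.005]]}' && python3 -m pendant '{"dp":[[0,0,0],[0,0,0],[0,0,0],[0,0,0]],"rotation":[[0,0,0],[0,0,0],[0,0,0],[0,0,0]]}' 0.02
```

```text
time: 11.85
tool_pos: [561.0, 244.6, 50.5]
tcp_rot: [-3.142, -0.001, -0.0]
contact_force: [-0.0, -0.1, 0.6]
grip_width: 60.0
finger_force: 0.0
time: 12.35
tool_pos: [561.0, 244.7, 50.6]
tcp_rot: [-3.141, -0.002, -0.0]
contact_force: [0.3, 0.0, 2.9]
grip_width: 35.3
finger_force: 30.0
```

```bash
python3 -m pendant '{"dp":[[0,0,-0.02],[0,0,-0.06],[0,0,-0.11],[0,0,-0.155],[-0.004,0.03,-0.178],[-0.011,0.085,-0.18],[-0.018,0.14,-0.18],[-0.026,0.2,-0.18]],"rotation":[[0,0,0],[0,0,0],[0,0,0],[0,0,0],[0,0,-0.08],[0,0,-0.2],[0,0,-0.32],[0,0,-0.45]]}'; python3 d.py 483.8 -343.5 228 1.002
```

```text
time: 13.35
tool_pos: [534.0, 43.2, 230.2]
tcp_rot: [3.141, -0.001, 0.455]
contact_force: [0.8, -0.4, -0.2]
grip_width: 35.5
finger_force: 30.0
[-0.215   0.3253  0.0022] [ 0.001 -0.001 -0.547] 13.35
```

```bash
python3 -m pendant '{"dp":[[-0.029,0.044,0],[-0.058,0.088,0],[-0.087,0.132,0],[-0.116,0.176,0],[-0.145,0.22,0],[-0.174,0.263,0],[-0.2,0.303,0],[-0.215,0.325,0]],"rotation":[[0,0,-0.07],[0,0,-0.14],[0,0,-0.21],[0,0,-0.28],[0,0,-0.36],[0,0,-0.43],[0,0,-0.5],[0,0,-0.547]]}'; python3 d.py 483.8 -343.5 51 1.002
```

```text
time: 14.35
tool_pos: [481.4, -343.9, 229.8]
tcp_rot: [3.141, -0.0, 0.997]
contact_force: [0.2, 0.3, -0.6]
grip_width: 35.3
finger_force: 30.0
[0.0016 0.0017 0.1788] [ 0.001 -0.    -0.005] 14.35
```

```bash
python3 -m pendant '{"dp":[[0,0,0.03],[0,0,0.08],[0,0,0.12],[0,0,0.145],[0,0,0.16],[0,0,0.17],[0,0,0.178],[0,0,0.178]],"rotation":[[0,0,0],[0,0,0],[0,0,0],[0,0,0],[0,0,0],[0,0,0],[0,0,0],[0,0,0]]}'; python3 -m pendant '{"dp":[[0,0,0.001],[0,0,0.001]],"rotation":[[0,0,0],[0,0,0]]}'
```

```text
time: 15.35
tool_pos: [482.4, -341.6, 52.2]
tcp_rot: [3.141, -0.0, 0.997]
contact_force: [0.9, 0.3, -1.1]
grip_width: 35.7
finger_force: 30.0
time: 15.6
tool_pos: [482.6, -341.7, 51.6]
tcp_rot: [3.14, -0.0, 0.997]
contact_force: [-0.5, 0.8, -0.8]
grip_width: 35.6
finger_force: 30.0
```

```bash
python3 -m pendant '{"dp":[[0,0,0.001],[0,0,0.001]],"rotation":[[0,0,0],[0,0,0]]}'; python3 -m pendant '{"dp":[[0,0,0],[0,0,0],[0,0,0],[0,0,-0.03],[0,0,-0.08],[0,0,-0.13],[0,0,-0.17],[0,0,-0.18]],"rotation":[[0,0,0],[0,0,0],[0,0,0],[0,0,0],[0,0,0],[0,0,0],[0,0,0],[0,0,0]]}' 0.06;python3 d.py 522.5 244.5 228 0.01
```

```text
time: 15.85
tool_pos: [482.6, -341.8, 50.6]
tcp_rot: [3.14, -0.0, 0.997]
contact_force: [-1.0, 0.7, 3.2]
grip_width: 35.5
finger_force: 30.0
time: 16.85
tool_pos: [483.0, -342.3, 233.1]
tcp_rot: [3.135, 0.0, 0.997]
contact_force: [-0.8, 0.1, 0.4]
grip_width: 60.1
finger_force: 0.0
[ 0.5142 -0.2855  0.0031] [ 0.006 -0.003  0.987] 16.85
```

Placed with contact. Tile 3.

```bash
python3 -m pendant '{"dp":[[0.027,-0.015,0],[0.075,-0.042,0],[0.125,-0.069,0],[0.175,-0.097,0],[0.225,-0.125,0],[0.275,-0.153,0],[0.325,-0.18,0],[0.375,-0.208,0]],"rotation":[[0,0,0.08],[0,0,0.18],[0,0,0.28],[0,0,0.4],[0,0,0.52],[0,0,0.64],[0,0,0.78],[0,0,0.92]]}' ; python3 d.py 522.5 244.5 49 0.01
```

```text
time: 17.85
tool_pos: [510.5, 88.1, 228.8]
tcp_rot: [3.141, 0.001, 0.072]
contact_force: [0.9, -0.8, 0.1]
grip_width: 60.4
finger_force: 0.0
[ 0.0235 -0.1552  0.1797] [0.    0.001 0.062] 17.85
```

```bash
python3 -m pendant '{"dp":[[0.008,-0.052,0],[0.016,-0.105,0],[0.0235,-0.155,0.01],[0.0235,-0.155,0.03],[0.0235,-0.155,0.06],[0.0235,-0.155,0.07],[0.0235,-0.155,0.07]],"rotation":[[0,0,0.03],[0,0,0.062],[0,0,0.062],[0,0,0.062],[0,0,0.062],[0,0,0.062],[0,0,0.062]]}' ; python3 d.py 522.5 244.3 49 0.01
```

```text
time: 18.73
tool_pos: [522.3, 242.3, 159.2]
tcp_rot: [3.141, 0.001, 0.015]
contact_force: [0.4, -0.1, 0.3]
grip_width: 60.2
finger_force: 0.0
[ 0.0003 -0.002   0.1102] [0.001 0.001 0.005] 18.725
```

```bash
python3 -m pendant '{"dp":[[0,-0.002,0.03],[0,-0.002,0.06],[0,-0.002,0.085],[0,-0.002,0.1],[0,-0.002,0.11],[0,-0.002,0.11]],"rotation":[[0,0,0.005],[0,0,0.005],[0,0,0.005],[0,0,0.005],[0,0,0.005],[0,0,0.005]]}' && python3 -m pendant '{"dp":[[0,0,0],[0,0,0],[0,0,0],[0,0,0]],"rotation":[[0,0,0],[0,0,0],[0,0,0],[0,0,0]]}' 0.02
```

```text
time: 19.48
tool_pos: [523.0, 244.6, 50.2]
tcp_rot: [3.141, -0.001, 0.01]
contact_force: [-0.1, -0.3, 0.9]
grip_width: 60.3
finger_force: 0.0
time: 19.98
tool_pos: [523.1, 244.7, 50.6]
tcp_rot: [-3.141, -0.002, 0.01]
contact_force: [0.5, -0.1, 1.9]
grip_width: 35.6
finger_force: 30.0
```

```bash
python3 -m pendant '{"dp":[[0,0,-0.02],[0,0,-0.06],[0,0,-0.11],[0,0,-0.155],[-0.001,0.03,-0.178],[-0.004,0.085,-0.18],[-0.006,0.14,-0.18],[-0.008,0.2,-0.18]],"rotation":[[0,0,0],[0,0,0],[0,0,0],[0,0,0],[0,0,-0.08],[0,0,-0.2],[0,0,-0.32],[0,0,-0.45]]}'; python3 d.py 504.2 -311.5 228 1.002
```

```text
time: 20.98
tool_pos: [516.3, 43.2, 230.3]
tcp_rot: [3.141, -0.001, 0.465]
contact_force: [0.4, 0.6, -0.0]
grip_width: 35.7
finger_force: 30.0
[-0.1698  0.3116  0.0023] [ 0.001 -0.001 -0.537] 20.975
```

```bash
python3 -m pendant '{"dp":[[-0.023,0.042,0],[-0.047,0.086,0],[-0.071,0.13,0],[-0.095,0.174,0],[-0.119,0.218,0],[-0.141,0.259,0],[-0.16,0.293,0],[-0.17,0.3115,0]],"rotation":[[0,0,-0.07],[0,0,-0.14],[0,0,-0.21],[0,0,-0.28],[0,0,-0.36],[0,0,-0.43],[0,0,-0.5],[0,0,-0.537]]}'; python3 d.py 504.2 -311.5 51 1.002
```

```text
time: 21.98
tool_pos: [501.9, -312.1, 229.8]
tcp_rot: [3.141, -0.0, 0.996]
contact_force: [0.1, 0.5, -0.6]
grip_width: 36.0
finger_force: 30.0
[0.0017 0.0015 0.1788] [ 0.    -0.    -0.006] 21.975
```

```bash
python3 -m pendant '{"dp":[[0,0.001,0.03],[0,0.001,0.08],[0,0.001,0.12],[0,0.001,0.145],[0,0.001,0.16],[0,0.001,0.17],[0,0.001,0.178],[0,0.001,0.178]],"rotation":[[0,0,0],[0,0,0],[0,0,0],[0,0,0],[0,0,0],[0,0,0],[0,0,0],[0,0,0]]}'; python3 -m pendant '{"dp":[[0,0,0.001],[0,0,0.002],[0,0,0.002]],"rotation":[[0,0,0],[0,0,0],[0,0,0]]}'
```

```text
time: 22.98
tool_pos: [503.5, -310.6, 52.2]
tcp_rot: [3.141, -0.001, 0.997]
contact_force: [0.3, -0.3, -1.3]
grip_width: 35.4
finger_force: 30.0
time: 23.35
tool_pos: [503.8, -310.8, 50.7]
tcp_rot: [3.14, -0.0, 0.997]
contact_force: [-0.2, 1.0, 0.7]
grip_width: 35.5
finger_force: 30.0
```

```bash
python3 -m pendant '{"dp":[[0,0,0],[0,0,0],[0,0,0],[0,0,-0.03],[0,0,-0.08],[0,0,-0.13],[0,0,-0.17],[0,0,-0.18]],"rotation":[[0,0,0],[0,0,0],[0,0,0],[0,0,0],[0,0,0],[0,0,0],[0,0,0],[0,0,0]]}' 0.06;python3 d.py 484 243.8 228 0.01
python3 - <<'E'
from h import *
c=cam("wrist");cv2.imwrite("pics/w6.png",c["im"])
E
```

```text
time: 24.35
tool_pos: [504.2, -311.2, 233.1]
tcp_rot: [3.135, 0.0, 0.997]
contact_force: [-1.1, -0.6, -0.6]
grip_width: 60.0
finger_force: 0.0
[ 0.4551 -0.3183  0.0031] [ 0.006 -0.003  0.987] 24.35
```

View pics/w6.png

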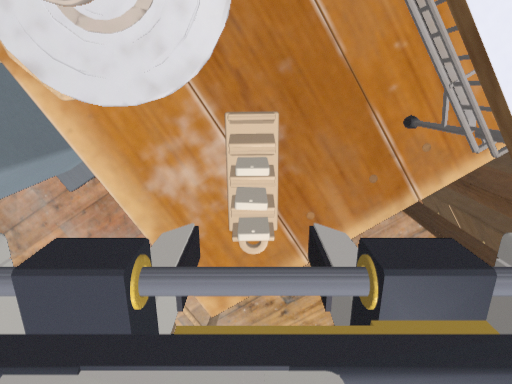

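Three tiles stand in slots 1–3 (tops at about (252,172), (250,205), (252,236)), and the fourth slot is empty. Next is tile 4.

```bash
python3 -m pendant '{"dp":[[0.025,-0.017,0],[0.07,-0.049,0],[0.115,-0.08,0],[0.16,-0.112,0],[0.205,-0.143,0],[0.25,-0.175,0],[0.295,-0.206,0],[0.34,-0.238,0]],"rotation":[[0,0,0.08],[0,0,0.18],[0,0,0.28],[0,0,0.4],[0,0,0.52],[0,0,0.64],[0,0,0.78],[0,0,0.92]]}' ; python3 d.py 484 243.8 49 0.01
```

```text
time: 25.4
tool_pos: [487.0, 105.8, 228.3]
tcp_rot: [3.141, 0.002, 0.072]
contact_force: [1.1, 0.1, 0.1]
grip_width: 59.7
finger_force: 0.0
[ 0.0072 -0.1379  0.1793] [0.    0.002 0.062] 25.4
```

```bash
python3 -m pendant '{"dp":[[0.0025,-0.05,0],[0.005,-0.1,0],[0.007,-0.138,0.01],[0.007,-0.138,0.03],[0.007,-0.138,0.06],[0.007,-0.138,0.07],[0.007,-0.138,0.07]],"rotation":[[0,0,0.03],[0,0,0.062],[0,0,0.062],[0,0,0.062],[0,0,0.062],[0,0,0.062],[0,0,0.062]]}' ; python3 d.py 484 243.8 49 0.01
```

```text
time: 26.28
tool_pos: [484.0, 242.0, 159.0]
tcp_rot: [3.141, 0.002, 0.015]
contact_force: [0.1, -0.3, 0.9]
grip_width: 59.9
finger_force: 0.0
[ 0.0002 -0.0019  0.11  ] [0.001 0.002 0.005] 26.275
```

```bash
python3 -m pendant '{"dp":[[0,-0.001,0.03],[0,-0.001,0.06],[0,-0.001,0.085],[0,-0.001,0.1],[0,-0.001,0.11],[0,-0.001,0.11]],"rotation":[[0,0,0.005],[0,0,0.005],[0,0,0.005],[0,0,0.005],[0,0,0.005],[0,0,0.005]]}' && python3 -m pendant '{"dp":[[0,0,0],[0,0,0],[0,0,0],[0,0,0]],"rotation":[[0,0,0],[0,0,0],[0,0,0],[0,0,0]]}' 0.02
```

```text
time: 27.02
tool_pos: [484.8, 243.3, 50.1]
tcp_rot: [3.141, -0.001, 0.01]
contact_force: [0.4, 0.3, -0.6]
grip_width: 59.9
finger_force: 0.0
time: 27.52
tool_pos: [484.9, 243.4, 50.5]
tcp_rot: [-3.141, -0.002, 0.01]
contact_force: [-0.0, -0.3, 2.6]
grip_width: 35.5
finger_force: 30.0
```

```bash
python3 -m pendant '{"dp":[[0,0,-0.02],[0,0,-0.06],[0,0,-0.11],[0,0,-0.155],[0.002,0.03,-0.178],[0.006,0.085,-0.18],[0.01,0.14,-0.18],[0.013,0.2,-0.18]],"rotation":[[0,0,0],[0,0,0],[0,0,0],[0,0,0],[0,0,-0.08],[0,0,-0.2],[0,0,-0.32],[0,0,-0.45]]}'; python3 d.py 524.7 -279.5 228 1.002
```

```text
time: 28.52
tool_pos: [499.3, 42.0, 230.3]
tcp_rot: [3.141, -0.001, 0.465]
contact_force: [1.5, -1.4, -0.5]
grip_width: 35.5
finger_force: 30.0
[-0.1215  0.2988  0.0023] [ 0.001 -0.001 -0.537] 28.525
```

```bash
python3 -m pendant '{"dp":[[-0.017,0.042,0],[-0.035,0.086,0],[-0.053,0.13,0],[-0.071,0.174,0],[-0.088,0.216,0],[-0.103,0.254,0],[-0.115,0.283,0],[-0.1215,0.299,0]],"rotation":[[0,0,-0.07],[0,0,-0.14],[0,0,-0.21],[0,0,-0.28],[0,0,-0.36],[0,0,-0.43],[0,0,-0.5],[0,0,-0.537]]}'; python3 d.py 524.7 -279.5 51 1.002
```

```text
time: 29.52
tool_pos: [522.9, -280.1, 229.7]
tcp_rot: [3.141, -0.0, 0.997]
contact_force: [0.6, 0.7, -0.4]
grip_width: 35.5
finger_force: 30.0
[0.0014 0.0012 0.1787] [ 0.    -0.    -0.005] 29.525
```

```bash
python3 -m pendant '{"dp":[[0,0.001,0.03],[0,0.001,0.08],[0,0.001,0.12],[0,0.001,0.145],[0,0.001,0.16],[0,0.001,0.17],[0,0.001,0.178],[0,0.001,0.178]],"rotation":[[0,0,0],[0,0,0],[0,0,0],[0,0,0],[0,0,0],[0,0,0],[0,0,0],[0,0,0]]}'; python3 -m pendant '{"dp":[[0,0,0.001],[0,0,0.002],[0,0,0.002]],"rotation":[[0,0,0],[0,0,0],[0,0,0]]}'
```

```text
time: 30.52
tool_pos: [524.3, -279.0, 52.2]
tcp_rot: [3.141, -0.0, 0.997]
contact_force: [-0.4, -0.1, -0.6]
grip_width: 35.6
finger_force: 30.0
time: 30.9
tool_pos: [524.6, -279.0, 50.6]
tcp_rot: [3.14, -0.001, 0.997]
contact_force: [0.7, 0.4, 0.7]
grip_width: 35.3
finger_force: 30.0
```

```bash
python3 -m pendant '{"dp":[[0,0,0],[0,0,0],[0,0,0],[0,0,-0.03],[0,0,-0.08],[0,0,-0.13],[0,0,-0.17],[0,0,-0.18]],"rotation":[[0,0,0],[0,0,0],[0,0,0],[0,0,0],[0,0,0],[0,0,0],[0,0,0],[0,0,0]]}' 0.06; python3 -m pendant '{"dp":[[-0.04,0,0],[-0.09,0,0],[-0.11,0,0],[-0.11,0,0]],"rotation":[[0,0,0],[0,0,0],[0,0,0],[0,0,0]]}'
python3 - <<'E'
from h import *
c=cam("wrist")["im"];d=cam("side")["im"]
r=lambda im,w,h:cv2.resize(im,(w,h),interpolation=cv2.INTER_CUBIC)
cv2.imwrite("pics/fin.png",np.hstack([r(c[30:230,150:350],400,400),r(d[120:320,170:370],400,400)]))
E
```

```text
time: 31.9
tool_pos: [525.0, -279.6, 233.2]
tcp_rot: [3.135, -0.0, 0.997]
contact_force: [-0.1, 0.6, -0.4]
grip_width: 60.1
finger_force: 0.0
time: 32.4
tool_pos: [463.6, -371.8, 229.0]
tcp_rot: [-3.141, -0.001, 0.994]
contact_force: [1.0, -0.0, 0.0]
grip_width: 60.2
finger_force: 0.0
```

View pics/fin.png

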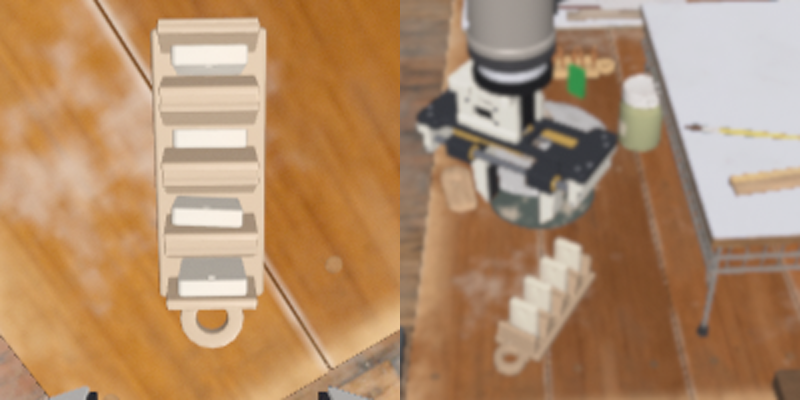

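All four tiles stand upright in their own slots in the setter, and the bystanders have not moved.

```bash
python3 -c "
from plant import workorder
print(workorder.close_job())"
```

```text
the job is handed in; nothing more can be done
None
```

All four tiles now stand upright in the kiln setter in their original order, tile 1 next to the tab; the job was handed in at about 32 s, and I saw no knocks, falls or moved bystanders.

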